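# Clamp a board in the rework carrier with its cam lever and hold-downs

## Task

Clamp the circuit board in the rework carrier, only pushing the levers with a fingertip: first push the red-gripped cam lever all the way round to its stop, so that it lies along the near rail and its cam drives the board home against the two far stops. Then push both blue-gripped hold-downs all the way round to their stops, so that their tails lie along the side rails and their noses reach over the board's ends. Do not touch or lift the board itself, and leave the tools and bottles lying around undisturbed.

Things in the scene. Friction and masses are not known exactly. Their poses are not given: they have to be found in the camera images.
- carrier: rework board carrier: low aluminium frame fixed to the bench, 183 mm along its x, 216 mm along its y, rail tops 16 mm above the bench, open window in the middle. Origin at bench level under the centre of the board's home place; x points to the far side (two stop pins there), y to the left, z up. The levers turn on it about upright axes.
- board_home (a point): point fixed on the carrier, in its frame at (0, 0, 16 mm): the board's origin lies here (same axes) when the board is home against the far stops
- board: loose populated green circuit board, 100 mm (its x) x 150 mm (its y) x 3 mm, 0.18 kg, parts on it up to 16 mm high; origin at the centre of its underside. It lies on the rails between low end guides (about 1.6 mm play each side) and starts 4.5 to 7 mm short of the two far stops, shifted along the carrier's -x.
- cam_lever (a joint): hinge of the cam lever (dark bar, red grip, middle of the near rail), rad, growing anticlockwise from above. 0 = open, bar toward the robot (10 deg to the left of the carrier's -x); 1.745 = closed against its stop pin, bar along the near rail to the carrier's -y. Starts 0 to 0.25. Its eccentric drives the board to the far stops. Friction 0.18 N m, stays where it is left.
- cam_pivot (a point): on the axis of the cam lever, 31 mm above the bench, at (-76.7, 0) mm in the carrier's frame; its x axis runs along the bar to the grip. The bar is 14 mm wide and lies 25 to 37 mm above the bench.
- cam_grip (a point): centre of the red round grip at the end of the cam lever, 82 mm from its axis, 31 mm above the bench; the grip is 20 mm across, from 23 to 42 mm above the bench
- left_hold_down (a joint): hinge of the left hold-down (elbow lever on the left side rail: dark tail with blue grip, short aluminium nose square to it), rad, growing clockwise from above. 0 = open, tail out to the carrier's +y (10 deg toward its -x), nose off the board; 1.745 = closed against its stop pin, tail along the side rail to the carrier's +x, nose over the board. Starts 0 to 0.35. Friction 0.12 N m, stays.
- left_pivot (a point): on the axis of the left hold-down, 30 mm above the bench, at (-25, 94) mm in the carrier's frame; its x axis runs along the tail to the grip. The tail is 12 mm wide and lies 24 to 36 mm above the bench. The nose reaches 40 mm from the axis; closed, its rubber pad is 1.7 mm above the board.
- left_grip (a point): centre of the blue round grip at the end of the left hold-down's tail, 60 mm from its axis, 30 mm above the bench; the grip is 18 mm across, from 23 to 42 mm above the bench
- right_hold_down (a joint): hinge of the right hold-down (elbow lever on the right side rail: dark tail with blue grip, short aluminium nose square to it), rad, growing anticlockwise from above. 0 = open, tail out to the carrier's -y (10 deg toward its -x), nose off the board; 1.745 = closed against its stop pin, tail along the side rail to the carrier's +x, nose over the board. Starts 0 to 0.35. Friction 0.12 N m, stays.
- right_pivot (a point): on the axis of the right hold-down, 30 mm above the bench, at (-25, -94) mm in the carrier's frame; its x axis runs along the tail to the grip. The tail is 12 mm wide and lies 24 to 36 mm above the bench. The nose reaches 40 mm from the axis; closed, its rubber pad is 1.7 mm above the board.
- right_grip (a point): centre of the blue round grip at the end of the right hold-down's tail, 60 mm from its axis, 30 mm above the bench; the grip is 18 mm across, from 23 to 42 mm above the bench
- flux_bottle: loose bystander: small amber bottle with a black needle cap, 35 mm across, 102 mm tall; beyond the carrier; origin at the centre of its underside
- nozzle_2: loose bystander: spare steel hot-air nozzle standing on its collar, 25x31x40 mm; beyond the carrier; origin at the centre of its underside
- tip_tin: loose bystander: round white tin, 50 mm across, 24 mm tall; beyond the carrier; origin at the centre of its underside
- heat_tape: loose bystander: flat roll of amber film tape, 58 mm across, 16 mm high; beyond the carrier; origin at the centre of its underside
- tweezers_black: loose bystander: black tweezers lying flat, 128 mm long along their own y, 10 mm high; beyond the carrier; origin at the centre of its underside
- screwdriver_red: loose bystander: precision screwdriver with a red handle lying flat, 185 mm long along its own y, 19 mm high; on the robot's side of the carrier; origin at the centre of its underside
- side_cutters: loose bystander: side cutters with blue grips lying flat, 106 mm long along their own y, 9 mm high; on the robot's side of the carrier; origin at the centre of its underside

How it is judged (in metres and radians):
On the way, in this order (a step that is already met when the one before it is completed fails the run):
1. the cam lever is closed and the board is home against the far stops (value of joint cam_lever above 1.64 rad and x of board in the frame of board_home between -0.0015 and 0.0015 m and y of board in the frame of board_home between -0.0035 and 0.0035 m and angle between the x axis of board and the x axis of carrier, either way round below 0.03 rad), for 0.2 s.
2. both hold-downs are closed over the board (value of joint each of left_hold_down, right_hold_down above 1.62 rad), for 0.2 s.
At the end, for the whole second after the job is handed in: The cam lever is closed (joint over 1.64 of 1.745 rad), both hold-downs are closed (over 1.62 of 1.745 rad), and the board lies flat on the rails (within 2 mm in height, 0.03 rad), square (0.03 rad) and home: within 1.5 mm of its home place along the carrier's x and 3.5 mm along its y; all at rest (all of step 1 and all of step 2 and angle between board's own z axis and vertical below 0.03 rad and z of board in the frame of board_home between -0.002 and 0.002 m and linear speed of board below 0.01 m/s and velocity of joint each of cam_lever, left_hold_down, right_hold_down below 0.1 rad/s); the robot touches nothing.
It fails at once if a hold-down was swung in over the board (past 1.0 rad) before the cam lever was closed (1.6 rad) (value of joint any of left_hold_down, right_hold_down above 1 rad and value of joint cam_lever below 1.6 rad).
It fails at once if the board itself was touched by the robot (more than 1 N) (contact force between any of the fingers, the arm and board above 1 N).
It fails at once if the board was lifted 6 mm or tipped (z of board in the frame of board_home above 0.006 m or angle between board's own z axis and vertical above 0.12 rad).
It fails at once if a bystander was pushed or lifted more than 15 mm from its place (distance of any of flux_bottle, nozzle_2, tip_tin, heat_tape, tweezers_black, screwdriver_red, side_cutters from where it was at the start of the episode above 0.015 m).
It also fails if it takes over 64 s, if anything falls off the work surface, if the arm or the gripper's body presses on something with over 40 N, if the wrist force passes 120 N, or if a joint passes its speed limit or range.

## Robot

A 6-joint arm with a two-finger parallel gripper is mounted at the origin on a cart in front of the work surface, level with it; the furniture and walls round the work are solid. World frame = base frame: x ahead of the robot, y to its left, z up, the work surface at z = 0. Lengths are in m, angles in degrees, forces in N, time in s.
With the tool pointing down it reaches from about 0.3 to 0.75 m from the base axis. Payload 8.5 kg.
Tool frame: the origin (TCP) lies on the centre line of the jaws, within the pads' length; the fingertips stand env.tips_ahead ahead of it and the grasp point (between the pads) lies 8 mm behind it (env.tips_ahead is the distance from the TCP to the fingertips, in m); z points along the fingers, y is the direction in which the jaws open and shut (so a half turn about z gives the same grasp; the last joint's range is limited). The gripper opens to 85 mm and grips with 20 to 120 N. Pads are 22 mm wide; open, the fingers measure 114 mm over their backs; the gripper's body (76 mm by 85 mm) begins 54 mm behind the grasp point. The pads swing forward as they close: fully open they stand 13 mm farther back than shut.
Start: joints at [60.544, 21.807, 74.336, -0, 83.858, -12.336], TCP at [0.162, 0.526, 0.242] pointing down, gripper open.
Joint ranges: [-178.18, 178.18], [-50.72, 133.34], [12.68, 142.11], [-81.47, 261.47], [9.98, 163.14], [-165.26, 165.26]. Speed limits (degrees/s): [136.94, 136.94, 180, 180, 180, 180].

## Interface

Orientations are given as a 3x3 rotation matrix whose columns are the frame's x, y, z axes.
In Python, from rig import env gives the robot as it stands.
- The arm moves only by the tool servo_tool, never from a script. Its argument "commands" is a list of rows, each an object with "linear": the shift along the tool's x, y, z in mm, a list of three; "angular": the turn, a rotation vector about the tool's x, y, z in degrees, a list of three; "gripper": the opening, from -1 (shut) to 1 (fully open). In form: [{"linear": [x, y, z], "angular": [rx, ry, rz], "gripper": gripper}, ...]. A call has 1 to 20 rows; each row is the pose to reach, as a shift and turn from the pose commanded when the call began, along the tool's axes at that moment; what a row does not reach only later rows make up. A row lasts 1/10 s, in which the tool goes at most 50 mm and 8.59 degrees, less where a joint would pass 70% of its speed; a pose out of reach is approached as far as the arm can. A call with a gripper value outside its range is refused whole. The fingers move at their own pace and stop on an object; "force" is the grip in N (left out, the last holds). Time passes only in rows, so rows that repeat a pose let the fingers close. It gives the time, the measured TCP pose, the force and the opening at its end, in the units of the state.
- env.observe(): the state, without advancing time (a new reading comes with each control period).
- env.get_image(name): name is "side" or "top"; returns a dict with "frame" (400x640x3 uint8, blue, green, red), "fx", "fy", "cx", "cy" (pixels), "k1" (the pictures are not rectified: a ray, as slopes to the right and down, at radius r is drawn at 1 + k1 r^2 times it, then the intrinsics apply), "cam_to_world" (4x4, takes a point from camera to world coordinates). Camera axes: x right, y up, looking along -z (the intrinsics and any distortion apply to the point x, -y, -z); pixel columns grow to the right and rows downward; lengths in m; the calibration is good to about 2 mm. A picture is of the moment at which its call begins. There is no depth.
- env.close_job(): hands the job in, once; it reports no verdict.
Trained networks look in a picture, given as the dict that the camera call returned (one of the last four; its "shot" number tells which), for a name from the list of things; names that differ only in an ending like _2 or _b are one class to them, and where a whole thing is asked for, a point or a joint stands for the part that bears it (a point fixed in the world has none). Each returns a list of dicts, best first, with "confidence" (0 to 1); they miss things now and then, are a little off and sometimes report something else, mostly with a low value. They report only what shows in the picture. A call takes as long as a camera call.
- env.trace(picture, query): "pixels" (400x640 bool, what is visible of it) and "extent" ([left, top, right, bottom] in pixels, round what is visible of it).
The state is a dict: "time_s": time; "q": joint angles; "qvel": joint speeds; "joint_efforts": joint torques, N m; "position": TCP position; "tool_rot": TCP orientation; "ft_force": force on the tool from outside, world axes, zero at the start; "wrist_torque": the same for the moment, N m; "grip_width": finger opening in m.
Only numpy, scipy, OpenCV 4.12 (cv2) and the standard library are available. Lean on these libraries where they do the work, as an engineer would, in place of code of your own. Each camera call takes 0.05 s, during which the arm holds its last target.

## Working session

There is one attempt and no reset: what is moved stays moved. The work goes in short steps, Python scripts to look and compute and a tool call to move; the robot and the scene stay as the last step left them, time stands still between calls to the robot, and variables do not carry over. Pictures are saved under pics/ and viewed, and the job is handed in when it is done.

Besides the shell and the picture viewer there is one more tool, called after "Emit:" as name([rows], argument=value, ...), one row to a line, values as JSON. servo_tool: Moves the arm, as the interface text tells. Its arguments: {"type":"object","properties":{"commands":{"type":"array","items":{"type":"object","properties":{"linear":{"type":"array","items":{"type":"number"}},"angular":{"type":"array","items":{"type":"number"}},"gripper":{"type":"number"}}}},"force":{"type":"number"}},"required":["commands"]}

```bash
ls; mkdir -p pics
python3 - <<'E'
from rig import env
import cv2
s=env.observe()
print({k:s[k] for k in ['time_s','position','tool_rot','ft_force','grip_width']},env.tips_ahead)
for n in ['side','top']:
    p=env.get_image(n); cv2.imwrite(f'pics/{n}0.png',p['frame']); print(n,p['fx'],p['cx'],p['cy'],p['k1'],p['cam_to_world'])
E
```

```text
pics
{'time_s': 0.0, 'position': array([0.16176729, 0.52539359, 0.24170592]), 'tool_rot': array([[-9.55683671e-01,  2.94394650e-01, -7.14899389e-04],
       [ 2.94395353e-01,  9.55682889e-01, -1.26150423e-03],
       [ 3.11837017e-04, -1.41606205e-03, -9.99998949e-01]]), 'ft_force': array([ 0.60342639,  0.50169688, -0.07046958]), 'grip_width': 0.08533285173376369} 0.011
side 514.2816964328896 321.05304343039154 201.1930710843992 -0.09655984131600469 [[-0.9502756   0.2110887  -0.22894943  0.32926699]
 [-0.31136361 -0.63133563  0.71025913  0.811391  ]
 [ 0.00538374  0.74622844  0.66566818  0.8225278 ]
 [ 0.          0.          0.          1.        ]]
top 519.6028353397852 314.78040764635415 201.71834843538633 0.027830690394000813 [[ 2.68330667e-02  9.93927501e-01 -1.06715086e-01  4.94221386e-01]
 [-9.99639736e-01  2.66135278e-02 -3.48106957e-03  3.82622218e-03]
 [-6.19865886e-04  1.06770048e-01  9.94283547e-01  1.11681145e+00]
 [ 0.00000000e+00  0.00000000e+00  0.00000000e+00  1.00000000e+00]]
```

View pics/top0.png

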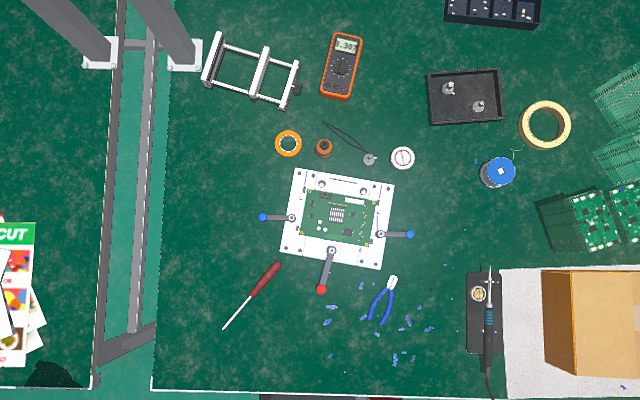

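View pics/side0.png

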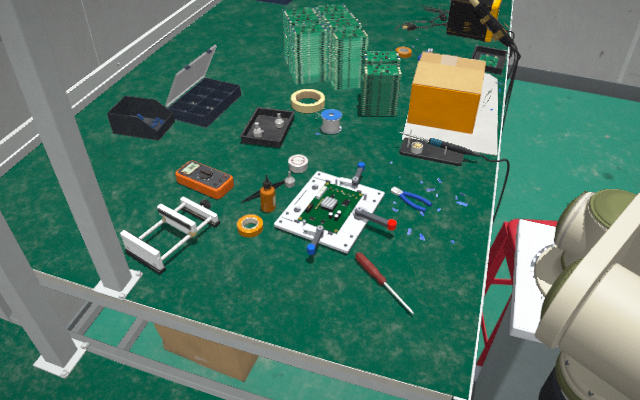

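```bash
cat > h.py <<'E'
import numpy as np, cv2
from rig import env
def ray(p,u,v):
    x=(u-p['cx'])/p['fx']; y=(v-p['cy'])/p['fy']
    k=p['k1']; r0=np.hypot(x,y); r=r0
    for _ in range(20): r=r0/(1+k*r*r)
    s=r/r0 if r0>0 else 1
    d=np.array([x*s,-y*s,-1.]); M=p['cam_to_world']
    return M[:3,3],M[:3,:3]@d
def onz(p,u,v,z):
    o,d=ray(p,u,v); return o+d*(z-o[2])/d[2]
def proj(p,P):
    M=p['cam_to_world']; c=M[:3,:3].T@(np.asarray(P)-M[:3,3])
    x=c[0]/-c[2]; y=-c[1]/-c[2]; f=1+p['k1']*(x*x+y*y)
    return np.array([p['fx']*x*f+p['cx'],p['fy']*y*f+p['cy']])
def tri(a,b):
    A=[];B=[]
    A=np.zeros((3,3));B=np.zeros(3)
    for o,d in (a,b):
        d=d/np.linalg.norm(d);Q=np.eye(3)-np.outer(d,d);A+=Q;B+=Q@o
    return np.linalg.solve(A,B)
E
python3 - <<'E'
from h import *
np.set_printoptions(precision=4,suppress=True)
P={n:env.get_image(n) for n in ['top','side']}
import pickle
pickle.dump({n:{k:P[n][k] for k in P[n]} for n in P},open('P0.pkl','wb'))
for q in ['carrier','board','cam_grip','left_grip','right_grip','cam_pivot','left_pivot','right_pivot','screwdriver_red','side_cutters','tip_tin','heat_tape','nozzle_2','flux_bottle','tweezers_black']:
    for n in P:
        r=env.trace(P[n],q)
        for t in r[:2]:
            v,u=np.nonzero(t['pixels'])
            if len(u)==0: continue
            print(q,n,round(t['confidence'],2),[int(x) for x in t['extent']],len(u),u.mean().round(1),v.mean().round(1),onz(P[n],u.mean(),v.mean(),.033 if 'grip' in q else .016))
E
```

```text
carrier top 0.24 [224, 261, 283, 329] 468 258.9 285.1 [0.4337 0.1198 0.016 ]
carrier side 0.93 [276, 163, 397, 255] 3893 333.6 213.4 [ 0.5663 -0.0183  0.016 ]
carrier side 0.42 [354, 252, 404, 305] 455 373.7 272.2 [0.4364 0.1241 0.016 ]
board top 0.57 [299, 186, 374, 248] 3308 337.4 217.4 [ 0.5803 -0.0412  0.016 ]
board side 0.75 [297, 186, 361, 231] 1825 331.2 207.5 [ 0.5776 -0.0358  0.016 ]
board side 0.56 [355, 250, 405, 307] 406 375.7 274.3 [0.4312 0.1284 0.016 ]
cam_grip top 0.91 [319, 245, 345, 298] 543 329.0 265.3 [ 0.4791 -0.0254  0.033 ]
cam_grip side 0.69 [354, 206, 395, 230] 359 374.1 218.2 [ 0.4711 -0.0144  0.033 ]
left_grip top 0.58 [259, 197, 295, 222] 325 279.1 214.2 [0.5823 0.0816 0.033 ]
left_grip side 0.86 [302, 224, 326, 255] 294 313.8 237.7 [0.5791 0.0852 0.033 ]
left_grip side 0.5 [340, 161, 367, 185] 206 354.4 175.6 [ 0.5527 -0.1461  0.033 ]
right_grip top 0.53 [375, 215, 415, 236] 339 389.6 230.2 [ 0.5551 -0.1498  0.033 ]
right_grip side 0.61 [341, 161, 367, 184] 172 354.7 175.3 [ 0.5523 -0.1476  0.033 ]
cam_pivot top 0.89 [316, 243, 344, 294] 490 329.3 263.5 [
[... 1321 characters left out ...]
.5 [ 0.7322 -0.0839  0.016 ]
heat_tape side 0.66 [238, 215, 264, 240] 436 249.7 225.8 [0.7324 0.0799 0.016 ]
heat_tape side 0.23 [258, 182, 278, 213] 409 267.7 196.5 [ 0.7324 -0.0248  0.016 ]
nozzle_2 side 0.52 [285, 175, 296, 187] 80 289.6 181.3 [ 0.7031 -0.0945  0.016 ]
flux_bottle top 0.71 [315, 139, 333, 160] 251 323.4 148.0 [ 0.7292 -0.0077  0.016 ]
flux_bottle side 0.66 [352, 205, 396, 231] 400 372.7 217.8 [ 0.4773 -0.0325  0.016 ]
flux_bottle side 0.64 [259, 180, 277, 215] 443 267.5 197.1 [ 0.7319 -0.0226  0.016 ]
tweezers_black top 0.45 [355, 143, 365, 151] 20 356.2 146.6 [ 0.7341 -0.0782  0.016 ]
tweezers_black side 0.62 [354, 207, 397, 232] 395 372.1 217.6 [ 0.4788 -0.0326  0.016 ]
```

Run:
```python
from h import *
import pickle
np.set_printoptions(precision=4,suppress=True)
P=pickle.load(open('P0.pkl','rb'))
f=P['top']['frame']; cv2.imwrite('pics/topc.png',cv2.resize(f[160:310,240:430],None,fx=4,fy=4,interpolation=cv2.INTER_CUBIC))
f=P['side']['frame']; cv2.imwrite('pics/sidec.png',cv2.resize(f[150:265,260:420],None,fx=5,fy=5,interpolation=cv2.INTER_CUBIC))
for n,roi in (('top',(160,310,240,430)),('side',(150,265,260,410))):
    p=P[n];f=p['frame'].astype(int);B,G,R=f[...,0],f[...,1],f[...,2]
    m=np.zeros(B.shape,bool);m[roi[0]:roi[1],roi[2]:roi[3]]=1
    for nm,mm in (('red',(R>130)&(G<60)&(B<60)),('blue',(B>130)&(R<70)&(B-G>60))):
        k,l,st,c=cv2.connectedComponentsWithStats((mm&m).astype(np.uint8))
        for i in range(1,k):
            if st[i,4]>20: print(n,nm,st[i],c[i],onz(p,*c[i],.0325), onz(p,*c[i],.042))
```

```text
top blue [258 213   9   9  51] [262.1373 216.7255] [0.5761 0.1169 0.0325] [0.5754 0.1159 0.042 ]
top blue [407 230   8   9  22] [410.9091 232.9545] [ 0.5505 -0.1943  0.0325] [ 0.5501 -0.1926  0.042 ]
top blue [372 289  12  15  38] [378.2368 295.8684] [ 0.4195 -0.128   0.0325] [ 0.4201 -0.1269  0.042 ]
top blue [387 290   6  20  62] [389.6452 301.129 ] [ 0.4095 -0.1515  0.0325] [ 0.4102 -0.1502  0.042 ]
side red [388 220   8  10  72] [391.3333 224.4167] [ 0.4302 -0.0076  0.0325] [0.429  0.0022 0.042 ]
side blue [358 162   7   6  29] [360.9655 164.2759] [ 0.5492 -0.1959  0.0325] [ 0.5466 -0.1838  0.042 ]
side blue [400 191  10  13  56] [405.2143 196.3036] [ 0.4194 -0.1104  0.0325] [ 0.4183 -0.0993  0.042 ]
side blue [307 244   8  10  59] [310.5424 248.1864] [0.5758 0.1159 0.0325] [0.5729 0.1243 0.042 ]
```

View pics/topc.png

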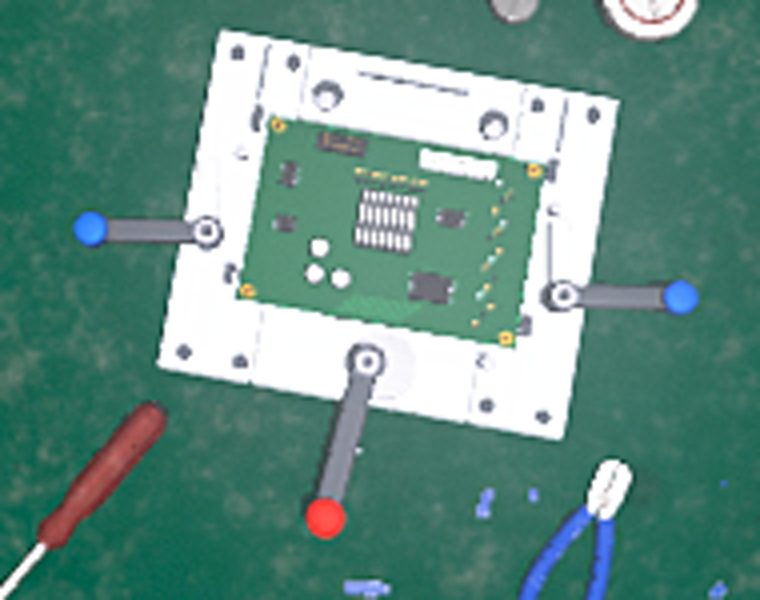

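View pics/sidec.png

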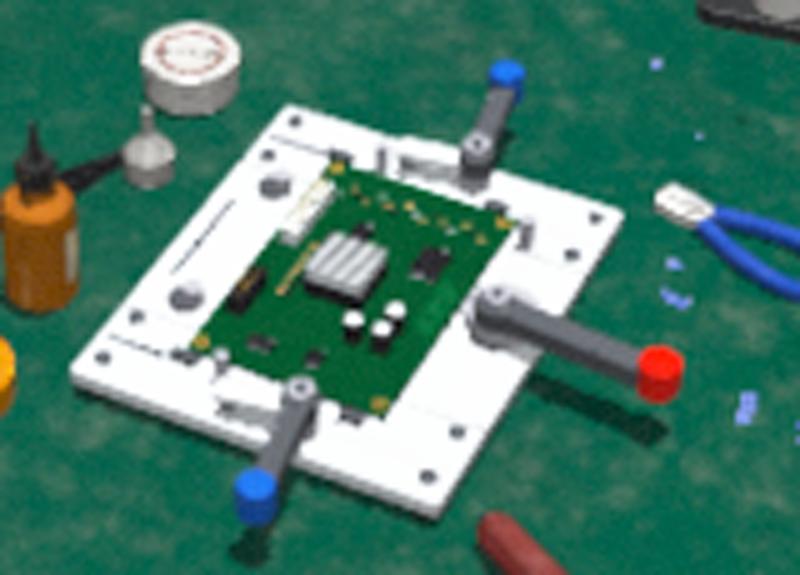

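```bash
cat > fit.py <<'E'
from h import *
import pickle
np.set_printoptions(precision=4,suppress=True)
P=pickle.load(open('P0.pkl','rb'));p=P['top']; s=P['side']
c=lambda x,y:(x/4+240-.375,y/4+160-.375)
cs=lambda x,y:(x/5+260-.4,y/5+150-.4)
T=lambda a,z:onz(p,*c(*a),z)
S=lambda a,z:onz(s,*cs(*a),z)
zp=.039
obs={'left':((206,232),(301,389)),'right':((563,295),(476,148)),'cam':((367,362),(497,295))}
mod={'left':(-.025,.094),'right':(-.025,-.094),'cam':(-.0767,0)}
gr={'left':((91,229),(256,482)),'right':((681,297),(507,72)),'cam':((326,519),(660,362))}
for k in obs: print(k,'top',T(obs[k][0],zp),'side',S(obs[k][1],zp),'tri',tri(ray(p,*c(*obs[k][0])),ray(s,*cs(*obs[k][1]))))
for k in gr: print('grip',k,T(gr[k][0],.042),S(gr[k][1],.042))
for w in (0,1):
    A=np.array([mod[k] for k in obs]);B=np.array([(T(obs[k][0],zp) if w==0 else S(obs[k][1],zp))[:2] for k in obs])
    a0=A.mean(0);b0=B.mean(0);H=(A-a0).T@(B-b0);th=np.arctan2(H[0,1]-H[1,0],H[0,0]+H[1,1])
    R=np.array([[np.cos(th),-np.sin(th)],[np.sin(th),np.cos(th)]]);t=b0-R@a0
    print('fit',w,t,np.degrees(th),(A@R.T+t-B)*1e3)
    for k in gr:
        g=(T(gr[k][0],.042) if w==0 else S(gr[k][1],.042))[:2]
        l=R.T@(g-t)-mod[k]; print(k,'len',np.hypot(*l)*1e3,'ang',np.degrees(np.arctan2(l[1],l[0])))
    for q in ((222,30),(618,100),(563,438),(158,367)): print('corner',R.T@(T(q,.016)[:2]-t)) if w==0 else 0
E
python3 fit.py
```

```text
left top [0.5753 0.0559 0.039 ] side [0.5748 0.0573 0.039 ] tri [0.5753 0.0559 0.0376]
right top [ 0.5476 -0.13    0.039 ] side [ 0.5465 -0.1259  0.039 ] tri [ 0.5477 -0.1305  0.0352]
cam top [ 0.5103 -0.0294  0.039 ] side [ 0.5098 -0.0279  0.039 ] tri [ 0.5102 -0.0294  0.0376]
grip left [0.5751 0.1154 0.042 ] [0.5744 0.1183 0.042 ]
grip right [ 0.5481 -0.1904  0.042 ] [ 0.5468 -0.1849  0.042 ]
grip cam [ 0.43   -0.0102  0.042 ] [ 0.4301 -0.0054  0.042 ]
fit 0 [ 0.5862 -0.0407] -8.490293027029415 [[ 0.0125  0.06  ]
 [-0.0238 -0.0117]
 [ 0.0113 -0.0483]]
left len 59.4255598603879 ang 98.74993444172131
right len 60.43592265948486 ang -81.02975587198198
cam len 82.61237341328093 ang 175.04366466862245
corner [0.0849 0.1063]
corner [ 0.0844 -0.1088]
corner [-0.0974 -0.1087]
corner [-0.098   0.1074]
fit 1 [ 0.5854 -0.0385] -8.637494586898347 [[ 0.0562  0.8903]
 [ 0.1244 -1.779 ]
 [-0.1806  0.8887]]
left len 60.1270065152227 ang 99.07901884313691
right len 57.16925543826268 ang -81.1767254373693
cam len 82.43054971727946 ang 173.416056531613
```

```bash
cat > plan.py <<'E'
from h import *
np.set_printoptions(precision=4,suppress=True)
O=np.array([.5862,-.0407]);TH=-8.49
PIV={'cam':(-.0767,0,1),'left':(-.025,.094,-1),'right':(-.025,-.094,1)}
def pose(name,ang,r,off,z):
    """ang: lever angle in carrier deg; tool pose with pusher offset behind lever"""
    x,y,sg=PIV[name];a=np.radians(TH);R=np.array([[np.cos(a),-np.sin(a)],[np.sin(a),np.cos(a)]])
    pv=O+R@np.array([x,y]);ph=np.radians(ang+TH)
    u=np.array([np.cos(ph),np.sin(ph)]);t=sg*np.array([-u[1],u[0]])
    pos=np.r_[pv+r*u-off*t,z]
    xx=t if name=='right' else -t
    X=np.r_[xx,0];Z=np.array([0,0,-1.]);return pos,np.stack([X,np.cross(Z,X),Z],1)
def rel(st,pos,R):
    R0=np.array(st['tool_rot']);d=R0.T@(pos-st['position'])*1e3
    rv=cv2.Rodrigues(R0.T@R)[0].ravel();return d.round(1),np.degrees(rv).round(1)
if __name__=='__main__':
    import sys
    s=env.observe();print(s['time_s'],s['position'],s['ft_force'],s['q'],s['grip_width'])
    name,r,off,z=sys.argv[1],*map(float,sys.argv[2:5])
    for a in map(float,sys.argv[5:]): print(a,*rel(s,*pose(name,a,r/1e3,off/1e3,z/1e3)))
E
python3 plan.py cam 78 32 240 175
```

```text
1.7 [0.1619 0.5256 0.2423] [0.2018 0.4312 0.4499] [ 60.5455  21.8088  74.335    0.0017  83.8561 -12.3346] 0.08558664801355445
175.0 [-416.5 -400.8    2.3] [-0.  -0.  86.4]
```

Emit:
servo_tool([
  {"linear":[-416,-401,2],"angular":[0,0,86.4],"gripper":-1},
  {"linear":[-416,-401,2],"angular":[0,0,86.4],"gripper":-1},
  {"linear":[-416,-401,2],"angular":[0,0,86.4],"gripper":-1},
  {"linear":[-416,-401,2],"angular":[0,0,86.4],"gripper":-1},
  {"linear":[-416,-401,2],"angular":[0,0,86.4],"gripper":-1},
  {"linear":[-416,-401,2],"angular":[0,0,86.4],"gripper":-1},
  {"linear":[-416,-401,2],"angular":[0,0,86.4],"gripper":-1},
  {"linear":[-416,-401,2],"angular":[0,0,86.4],"gripper":-1},
  {"linear":[-416,-401,2],"angular":[0,0,86.4],"gripper":-1},
  {"linear":[-416,-401,2],"angular":[0,0,86.4],"gripper":-1},
  {"linear":[-416,-401,2],"angular":[0,0,86.4],"gripper":-1},
  {"linear":[-416,-401,2],"angular":[0,0,86.4],"gripper":-1},
  {"linear":[-416,-401,2],"angular":[0,0,86.4],"gripper":-1},
  {"linear":[-416,-401,2],"angular":[0,0,86.4],"gripper":-1},
  {"linear":[-416,-401,2],"angular":[0,0,86.4],"gripper":-1},
  {"linear":[-416,-401,2],"angular":[0,0,86.4],"gripper":-1},
])

```text
time_s: 3.3
position: [0.441, 0.0208, 0.2405]
tool_rot: [[0.232, 0.973, 0.0], [0.973, -0.232, 0.0], [0.0, 0.0, -1.0]]
ft_force: [-0.2, 0.1, -0.0]
grip_width: 0.0
```

```bash
python3 plan.py cam 78 32 38 175
```

```text
3.3 [0.441  0.0208 0.2405] [-0.2051  0.0631 -0.0434] [-12.7319  10.9554  90.4663   0.0044  78.5681   0.6987] 4.071816157555719e-05
175.0 [ -0.7   1.1 202.5] [ 0.  -0.   0.1]
```

Emit:
servo_tool([
  {"linear":[-1,1,50],"angular":[0,0,0],"gripper":-1},
  {"linear":[-1,1,100],"angular":[0,0,0],"gripper":-1},
  {"linear":[-1,1,150],"angular":[0,0,0],"gripper":-1},
  {"linear":[-1,1,180],"angular":[0,0,0],"gripper":-1},
  {"linear":[-1,1,195],"angular":[0,0,0],"gripper":-1},
  {"linear":[-1,1,202.5],"angular":[0,0,0],"gripper":-1},
  {"linear":[-1,1,202.5],"angular":[0,0,0],"gripper":-1},
  {"linear":[-1,1,202.5],"angular":[0,0,0],"gripper":-1},
])

```text
time_s: 4.1
position: [0.4426, 0.0189, 0.0386]
tool_rot: [[0.233, 0.972, 0.002], [0.972, -0.233, -0.0], [0.0, 0.002, -1.0]]
ft_force: [-0.6, 0.2, 0.2]
grip_width: -0.0001
```

```bash
cat > look.py <<'E'
from h import *
import sys
t=sys.argv[1]
a=env.get_image('top')['frame'][160:310,240:430];b=env.get_image('side')['frame'][140:290,260:430]
a=cv2.resize(a,None,fx=2.1*2,fy=4.2,interpolation=cv2.INTER_CUBIC)[:, :];b=cv2.resize(b,None,fx=4.2,fy=4.2,interpolation=cv2.INTER_CUBIC)
cv2.imwrite(f'pics/t{t}.png',a[:600,:800]);cv2.imwrite(f'pics/s{t}.png',b[:600,:800])
E
python3 look.py 1; python3 plan.py cam 78 21 38 175 185 205 225 245 265 269
```

```text
4.2 [0.4427 0.0188 0.0388] [-0.1595 -1.2668 -0.0067] [-12.9529  27.7546 107.0035   0.0003  45.1202   0.549 ] -0.00011733195664725367
175.0 [-10.   -1.    0.8] [ 0.1 -0.  -0. ]
185.0 [-23.9  -3.4   0.8] [  0.1   0.  -10. ]
205.0 [-51.8  -1.    0.8] [  0.1   0.  -30. ]
225.0 [-77.3  10.8   0.8] [  0.1   0.1 -50. ]
245.0 [-97.1  30.6   0.8] [  0.1   0.1 -70. ]
265.0 [-109.    56.     0.9] [  0.1   0.1 -90. ]
269.0 [-110.3   61.5    0.9] [  0.1   0.1 -94. ]
```

View pics/t1.png

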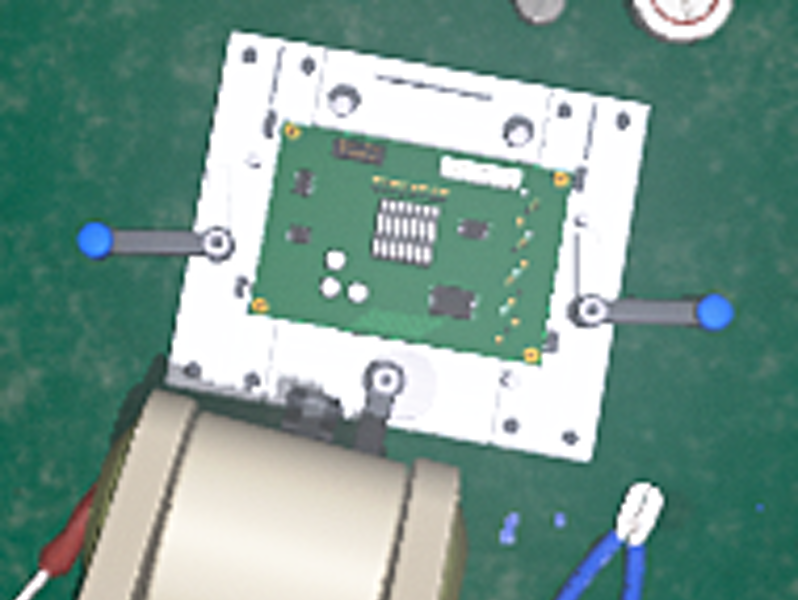

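View pics/s1.png

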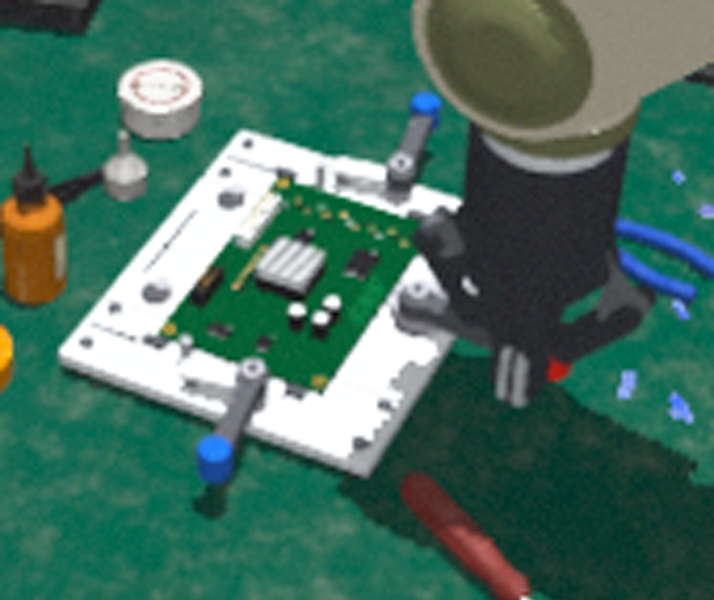

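```bash
python3 plan.py cam 78 20 38 175 180 185 190 195 200 205 210 215 220 225
```

```text
4.2 [0.4427 0.0188 0.0388] [-0.1595 -1.2668 -0.0067] [-12.9529  27.7546 107.0035   0.0003  45.1202   0.549 ] -0.00011733195664725367
175.0 [-11.   -1.    0.8] [ 0.1 -0.  -0. ]
180.0 [-17.9  -2.4   0.8] [ 0.1  0.  -5. ]
185.0 [-24.9  -3.3   0.8] [  0.1   0.  -10. ]
190.0 [-31.9  -3.5   0.8] [  0.1   0.  -15. ]
195.0 [-38.9  -3.1   0.8] [  0.1   0.  -20. ]
200.0 [-45.9  -2.1   0.8] [  0.1   0.  -25. ]
205.0 [-52.7  -0.5   0.8] [  0.1   0.  -30. ]
210.0 [-59.4   1.7   0.8] [  0.1   0.  -35. ]
215.0 [-65.8   4.4   0.8] [  0.1   0.  -40. ]
220.0 [-72.    7.7   0.8] [  0.1   0.  -45. ]
225.0 [-77.9  11.6   0.8] [  0.1   0.1 -50. ]
```

Emit:
servo_tool([
  {"linear":[-5,0,1],"angular":[0,0,0],"gripper":-1},
  {"linear":[-8,-1,1],"angular":[0,0,0],"gripper":-1},
  {"linear":[-11,-1,1],"angular":[0,0,0],"gripper":-1},
  {"linear":[-14.5,-1.7,1],"angular":[0,0,-2.5],"gripper":-1},
  {"linear":[-17.9,-2.4,1],"angular":[0,0,-5],"gripper":-1},
  {"linear":[-21.4,-2.8,1],"angular":[0,0,-7.5],"gripper":-1},
  {"linear":[-24.9,-3.3,1],"angular":[0,0,-10],"gripper":-1},
  {"linear":[-28.4,-3.4,1],"angular":[0,0,-12.5],"gripper":-1},
  {"linear":[-31.9,-3.5,1],"angular":[0,0,-15],"gripper":-1},
  {"linear":[-31.9,-3.5,1],"angular":[0,0,-15],"gripper":-1},
])

```text
time_s: 5.2
position: [0.4313, -0.0119, 0.037]
tool_rot: [[-0.026, 1.0, 0.0], [1.0, 0.026, -0.0], [-0.0, 0.0, -1.0]]
ft_force: [0.4, -0.3, -0.4]
grip_width: 0.0002
```

```bash
python3 look.py 2; python3 plan.py cam 78 20 38 190 195 200 205 210 215 220 225 230 235 240 245 250 255 260 265 270
```

```text
5.3 [ 0.4312 -0.0117  0.0369] [-0.3265 -1.1799  0.4172] [-17.3498  27.263  108.83    -0.0101  43.9067 -18.7361] -0.0002554124740218865
190.0 [ 0.2  0.6 -1.1] [-0.   0.  -0.1]
195.0 [-6.7 -0.8 -1.1] [-0.   0.  -5.1]
200.0 [-13.6  -1.7  -1.1] [ -0.    0.  -10.1]
205.0 [-20.7  -1.9  -1.1] [ -0.    0.  -15.1]
210.0 [-27.7  -1.5  -1.1] [ -0.    0.  -20.1]
215.0 [-34.6  -0.5  -1.1] [ -0.    0.  -25.1]
220.0 [-41.5   1.1  -1.1] [ -0.    0.  -30.1]
225.0 [-48.1   3.3  -1.1] [ -0.    0.  -35.1]
230.0 [-54.6   6.1  -1.1] [ -0.    0.  -40.1]
235.0 [-60.8   9.4  -1.1] [ -0.    0.  -45.1]
240.0 [-66.7  13.3  -1.1] [ -0.    0.  -50.1]
245.0 [-72.2  17.6  -1.1] [ -0.    0.  -55.1]
250.0 [-77.3  22.4  -1.1] [ -0.    0.  -60.1]
255.0 [-82.   27.7  -1.1] [ -0.    0.  -65.1]
260.0 [-86.2  33.3  -1.1] [ -0.    0.  -70.1]
265.0 [-89.9  39.3  -1.1] [ -0.    0.  -75.1]
270.0 [-93.   45.5  -1.1] [ -0.    0.  -80.1]
```

View pics/s2.png

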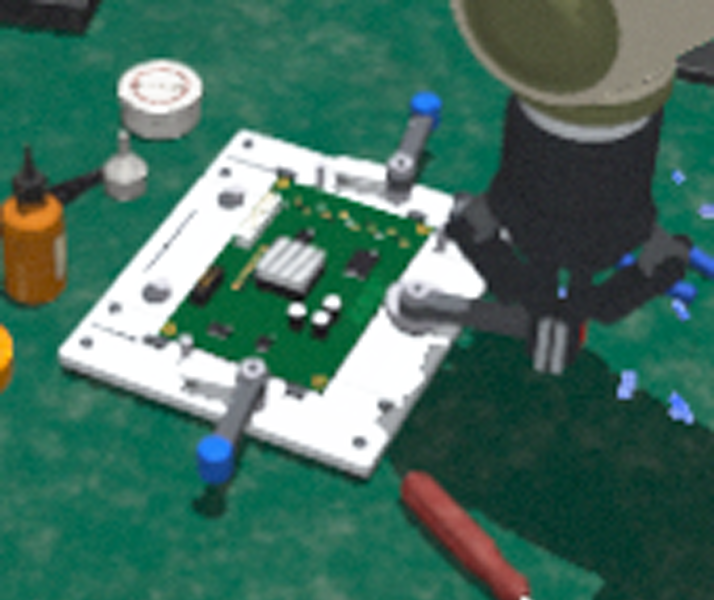

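Emit:
servo_tool([
  {"linear":[-3.5,-0.4,-1],"angular":[0,0,-2.5],"gripper":-1},
  {"linear":[-6.7,-0.8,-1],"angular":[0,0,-5],"gripper":-1},
  {"linear":[-13.6,-1.7,-1],"angular":[0,0,-10],"gripper":-1},
  {"linear":[-20.7,-1.9,-1],"angular":[0,0,-15],"gripper":-1},
  {"linear":[-27.7,-1.5,-1],"angular":[0,0,-20],"gripper":-1},
  {"linear":[-34.6,-0.5,-1],"angular":[0,0,-25],"gripper":-1},
  {"linear":[-41.5,1.1,-1],"angular":[0,0,-30],"gripper":-1},
  {"linear":[-48.1,3.3,-1],"angular":[0,0,-35],"gripper":-1},
  {"linear":[-54.6,6.1,-1],"angular":[0,0,-40],"gripper":-1},
  {"linear":[-60.8,9.4,-1],"angular":[0,0,-45],"gripper":-1},
  {"linear":[-66.7,13.3,-1],"angular":[0,0,-50],"gripper":-1},
  {"linear":[-72.2,17.6,-1],"angular":[0,0,-55],"gripper":-1},
  {"linear":[-77.3,22.4,-1],"angular":[0,0,-60],"gripper":-1},
  {"linear":[-79.7,25,-1],"angular":[0,0,-62.5],"gripper":-1},
  {"linear":[-82,27.7,-1],"angular":[0,0,-65],"gripper":-1},
  {"linear":[-84.2,30.5,-1],"angular":[0,0,-67.5],"gripper":-1},
  {"linear":[-84.2,30.5,-1],"angular":[0,0,-67.5],"gripper":-1},
])

```text
time_s: 7.0
position: [0.4637, -0.0947, 0.0376]
tool_rot: [[-0.933, 0.359, -0.001], [0.359, 0.933, 0.001], [0.001, 0.0, -1.0]]
ft_force: [-0.9, 0.6, -1.2]
grip_width: 0.0002
```

```bash
python3 look.py 3; python3 plan.py cam 78 20 38 257.5 260 262.5 265 267.5 270 271.5 273
```

```text
7.1 [ 0.4637 -0.0947  0.0377] [-0.4656  1.3407 -0.6165] [-25.9121  29.8713 102.2509  -0.0074  47.9115 -94.8019] -2.559443427034146e-05
257.5 [-0.1 -0.3 -0.3] [-0.  -0.  -0.1]
260.0 [-3.6 -1.1 -0.3] [-0.  -0.  -2.6]
262.5 [-7.  -1.8 -0.3] [-0.  -0.  -5.1]
265.0 [-10.5  -2.2  -0.3] [-0.  -0.  -7.6]
267.5 [-14.   -2.6  -0.3] [  0.   -0.  -10.1]
270.0 [-17.5  -2.8  -0.3] [  0.   -0.  -12.6]
271.5 [-19.6  -2.8  -0.4] [  0.   -0.  -14.1]
273.0 [-21.7  -2.8  -0.4] [  0.   -0.  -15.6]
```

View pics/s3.png

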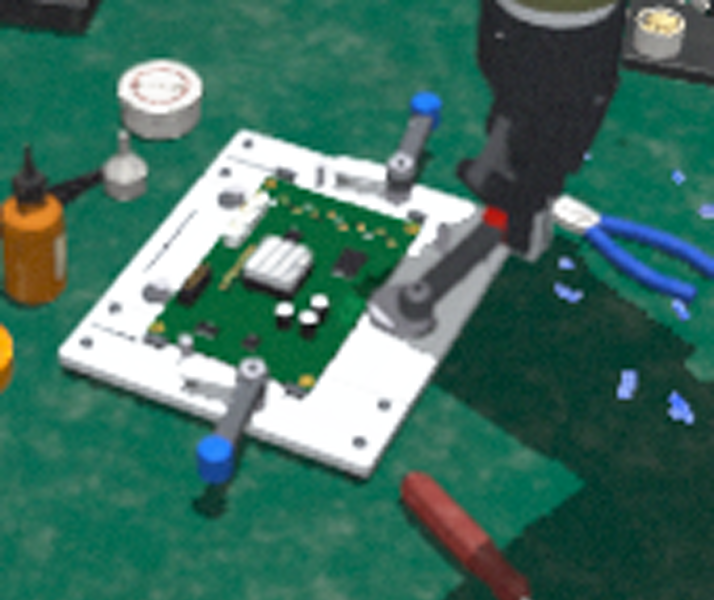

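View pics/t3.png

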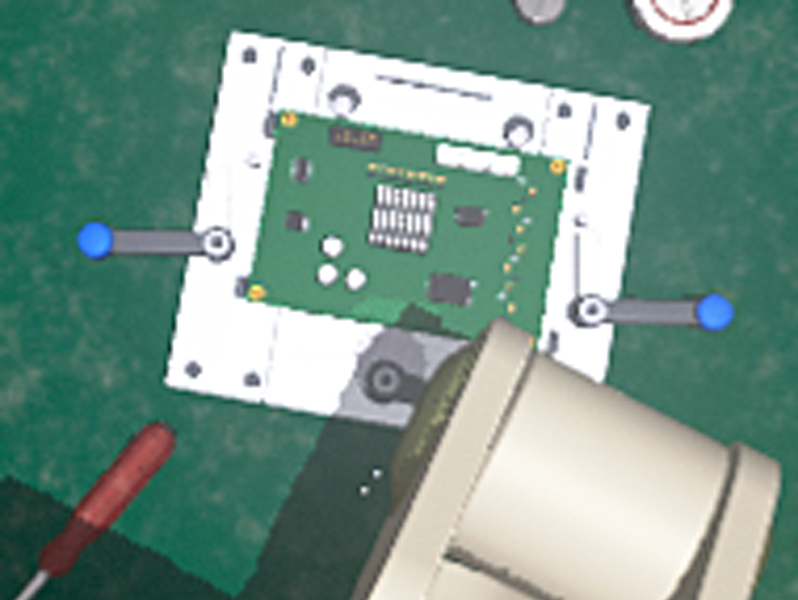

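Emit:
servo_tool([
  {"linear":[-3.6,-1.1,0],"angular":[0,0,-2.6],"gripper":-1},
  {"linear":[-7,-1.8,0],"angular":[0,0,-5],"gripper":-1},
  {"linear":[-10.5,-2.2,0],"angular":[0,0,-7.6],"gripper":-1},
  {"linear":[-12.2,-2.4,0],"angular":[0,0,-9],"gripper":-1},
  {"linear":[-14,-2.6,0],"angular":[0,0,-10],"gripper":-1},
  {"linear":[-15.5,-2.7,0],"angular":[0,0,-11],"gripper":-1},
  {"linear":[-15.5,-2.7,0],"angular":[0,0,-11],"gripper":-1},
])

```text
time_s: 7.8
position: [0.4771, -0.1027, 0.0377]
tool_rot: [[-0.985, 0.174, -0.001], [0.174, 0.985, 0.0], [0.001, 0.0, -1.0]]
ft_force: [-3.8, 2.9, -0.6]
grip_width: -0.0003
```

Emit:
servo_tool([
  {"linear":[-1,0,0],"angular":[0,0,-0.7],"gripper":-1},
  {"linear":[-2,0,0],"angular":[0,0,-1.4],"gripper":-1},
  {"linear":[-2,0,0],"angular":[0,0,-1.4],"gripper":-1},
])

```text
time_s: 8.1
position: [0.4773, -0.1029, 0.0375]
tool_rot: [[-0.989, 0.149, -0.005], [0.149, 0.989, 0.001], [0.005, 0.0, -1.0]]
ft_force: [-11.6, 1.4, 4.0]
grip_width: -0.0002
```

Emit:
servo_tool([
  {"linear":[10,0,0],"angular":[0,0,0],"gripper":-1},
  {"linear":[25,0,0],"angular":[0,0,0],"gripper":-1},
  {"linear":[25,0,-40],"angular":[0,0,0],"gripper":-1},
  {"linear":[25,0,-90],"angular":[0,0,0],"gripper":-1},
  {"linear":[50,0,-140],"angular":[0,0,0],"gripper":-1},
  {"linear":[100,0,-140],"angular":[0,0,0],"gripper":-1},
  {"linear":[130,0,-140],"angular":[0,0,0],"gripper":-1},
  {"linear":[130,0,-140],"angular":[0,0,0],"gripper":-1},
])

```text
time_s: 8.9
position: [0.3482, -0.083, 0.1784]
tool_rot: [[-0.989, 0.151, 0.002], [0.151, 0.989, -0.001], [-0.002, -0.001, -1.0]]
ft_force: [-0.3, -0.0, -0.1]
grip_width: 0.0
```

```bash
python3 look.py 4
```

```text
(no output)
```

View pics/s4.png

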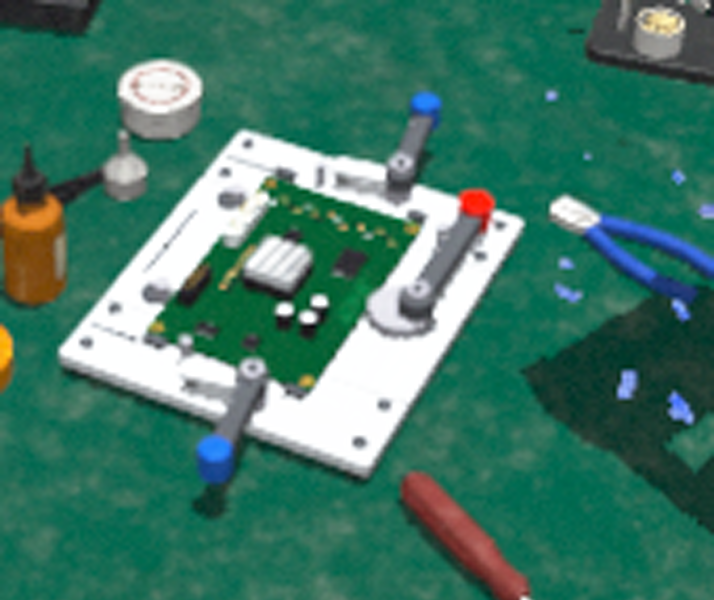

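View pics/t4.png

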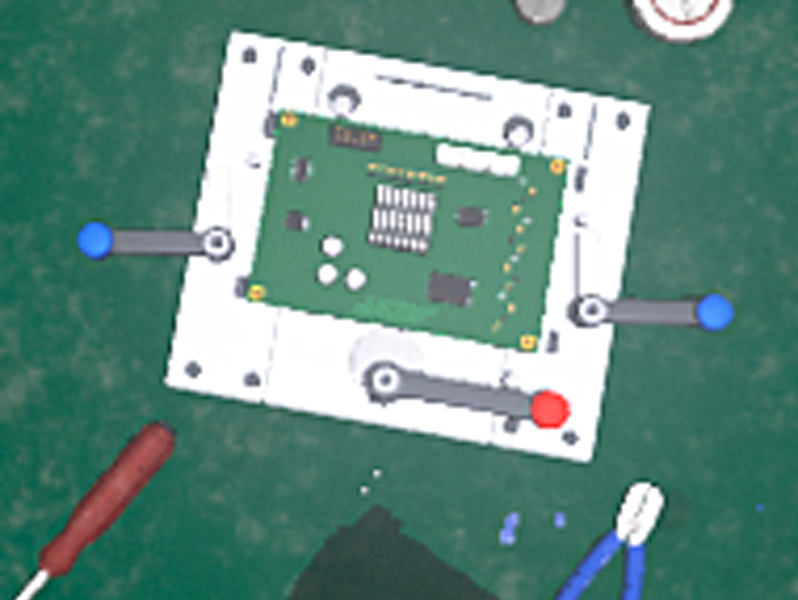

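```bash
cat > ang.py <<'E'
from plan import *
p=env.get_image('top')
c=lambda x,y:(x/4.2+240-.38,y/4.2+160-.38)
import sys
v=list(map(float,sys.argv[1:]))
a=np.radians(TH);R=np.array([[np.cos(a),-np.sin(a)],[np.sin(a),np.cos(a)]])
A=R.T@(onz(p,*c(*v[:2]),.039)[:2]-O);B=R.T@(onz(p,*c(*v[2:4]),.042)[:2]-O)
d=B-A;print(A,B,np.hypot(*d),np.degrees(np.arctan2(d[1],d[0])))
E
python3 ang.py 386 380 549 409
python3 - <<'E'
from plan import *
p=env.get_image('top')
c=lambda x,y:(x/4.2+240-.38,y/4.2+160-.38)
a=np.radians(TH);R=np.array([[np.cos(a),-np.sin(a)],[np.sin(a),np.cos(a)]])
for q in ((281,112),(568,161),(534,352),(248,299)): print(R.T@(onz(p,*c(*q),.019)[:2]-O))
E
python3 plan.py left 57 32 180 98.7;python3 plan.py left 57 32 38 98.7
```

```text
[-0.0766 -0.0003] [-0.0767 -0.0811] 0.08086190265116658 -90.04351467684268
[0.0479 0.0747]
[ 0.0486 -0.0727]
[-0.0495 -0.0715]
[-0.0484  0.0744]
9.1 [ 0.3519 -0.0844  0.1781] [-0.0692  0.6404  0.2479] [ -32.434     6.9383  107.4579   -0.0002   65.491  -113.7993] 0.00013885250870670043
98.7 [-159.4  223.7   -1.8] [-0.1  0.1 -8.8]
9.1 [ 0.3519 -0.0844  0.1781] [-0.0692  0.6404  0.2479] [ -32.434     6.9383  107.4579   -0.0002   65.491  -113.7993] 0.00013885250870670043
98.7 [-159.2  223.8  140.2] [-0.1  0.1 -8.8]
```

Emit:
servo_tool([
  {"linear":[-159,224,0],"angular":[0,0,-8.8],"gripper":-1},
  {"linear":[-159,224,0],"angular":[0,0,-8.8],"gripper":-1},
  {"linear":[-159,224,0],"angular":[0,0,-8.8],"gripper":-1},
  {"linear":[-159,224,0],"angular":[0,0,-8.8],"gripper":-1},
  {"linear":[-159,224,0],"angular":[0,0,-8.8],"gripper":-1},
  {"linear":[-159,224,0],"angular":[0,0,-8.8],"gripper":-1},
  {"linear":[-159,224,0],"angular":[0,0,-8.8],"gripper":-1},
  {"linear":[-159,224,0],"angular":[0,0,-8.8],"gripper":-1},
  {"linear":[-159,224,50],"angular":[0,0,-8.8],"gripper":-1},
  {"linear":[-159,224,100],"angular":[0,0,-8.8],"gripper":-1},
  {"linear":[-159,224,125],"angular":[0,0,-8.8],"gripper":-1},
  {"linear":[-159,224,140],"angular":[0,0,-8.8],"gripper":-1},
  {"linear":[-159,224,140],"angular":[0,0,-8.8],"gripper":-1},
  {"linear":[-159,224,140],"angular":[0,0,-8.8],"gripper":-1},
])

```text
time_s: 10.5
position: [0.5419, 0.1132, 0.0384]
tool_rot: [[-1.0, -0.002, 0.001], [-0.002, 1.0, -0.0], [-0.001, -0.0, -1.0]]
ft_force: [0.2, -0.0, 0.3]
grip_width: -0.0002
```

```bash
python3 look.py 5; python3 plan.py left 57 20 38 98.7 95 90 85 80 75 70 65 60 55 50 45 40 35 30 25 20 15 10 5 0
```

```text
10.6 [0.5422 0.1135 0.0391] [ 0.0406 -1.4353  0.091 ] [ -0.4225  35.2209  89.2127  -0.0035  55.4424 -90.574 ] 0.00019808223726213857
98.7 [-12.9  -0.6   1.1] [-0.   0.1 -0.1]
95.0 [-16.6   0.5   1.1] [-0.   0.1  3.6]
90.0 [-21.7   1.7   1.1] [0.  0.1 8.6]
85.0 [-27.    2.5   1.1] [ 0.   0.1 13.6]
80.0 [-32.2   2.8   1.1] [ 0.   0.1 18.6]
75.0 [-37.5   2.6   1.1] [ 0.   0.1 23.6]
70.0 [-42.7   2.    1.2] [ 0.   0.1 28.6]
65.0 [-47.9   0.9   1.2] [ 0.   0.1 33.6]
60.0 [-52.9  -0.6   1.2] [ 0.   0.1 38.6]
55.0 [-57.8  -2.6   1.2] [ 0.   0.1 43.6]
50.0 [-62.5  -4.9   1.2] [ 0.   0.1 48.6]
45.0 [-67.   -7.7   1.2] [ 0.1  0.1 53.6]
40.0 [-71.2 -10.9   1.2] [ 0.1  0.1 58.6]
35.0 [-75.2 -14.4   1.2] [ 0.1  0.1 63.6]
30.0 [-78.8 -18.2   1.2] [ 0.1  0.1 68.6]
25.0 [-82.  -22.4   1.2] [ 0.1  0.1 73.6]
20.0 [-84.9 -26.8   1.2] [ 0.1  0.1 78.6]
15.0 [-87.4 -31.4   1.3] [ 0.1  0.1 83.6]
10.0 [-89.5 -36.3   1.3] [ 0.1  0.1 88.6]
5.0 [-91.1 -41.3   1.3] [ 0.1  0.1 93.6]
0.0 [-92.3 -46.4   1.3] [ 0.1  0.1 98.6]
```

View pics/s5.png

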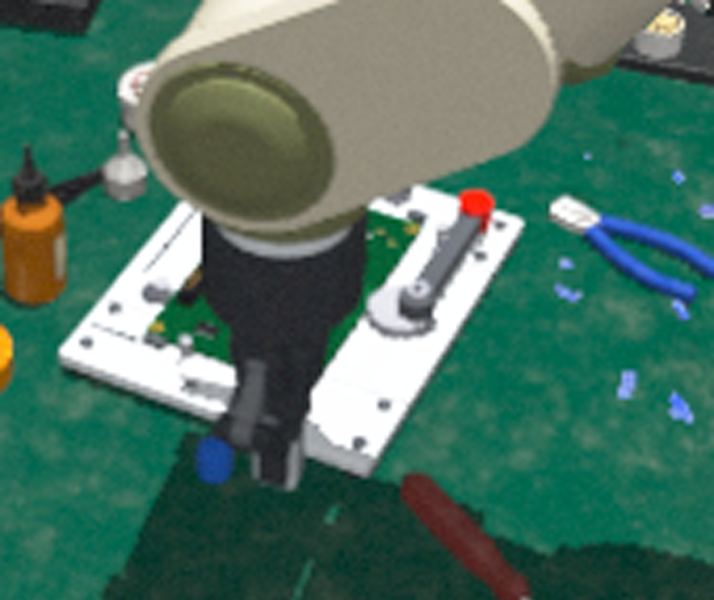

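Emit:
servo_tool([
  {"linear":[-7,-0.6,1],"angular":[0,0,0],"gripper":-1},
  {"linear":[-12.9,-0.6,1],"angular":[0,0,0],"gripper":-1},
  {"linear":[-16.6,0.5,1],"angular":[0,0,3.6],"gripper":-1},
  {"linear":[-21.7,1.7,1],"angular":[0,0,8.6],"gripper":-1},
  {"linear":[-27,2.5,1],"angular":[0,0,13.6],"gripper":-1},
  {"linear":[-32.2,2.8,1],"angular":[0,0,18.6],"gripper":-1},
  {"linear":[-37.5,2.6,1],"angular":[0,0,23.6],"gripper":-1},
  {"linear":[-42.7,2,1],"angular":[0,0,28.6],"gripper":-1},
  {"linear":[-47.9,0.9,1],"angular":[0,0,33.6],"gripper":-1},
  {"linear":[-52.9,-0.6,1],"angular":[0,0,38.6],"gripper":-1},
  {"linear":[-57.8,-2.6,1],"angular":[0,0,43.6],"gripper":-1},
  {"linear":[-62.5,-4.9,1],"angular":[0,0,48.6],"gripper":-1},
  {"linear":[-67,-7.7,1],"angular":[0,0,53.6],"gripper":-1},
  {"linear":[-71.2,-10.9,1],"angular":[0,0,58.6],"gripper":-1},
  {"linear":[-75.2,-14.4,1],"angular":[0,0,63.6],"gripper":-1},
  {"linear":[-78.8,-18.2,1],"angular":[0,0,68.6],"gripper":-1},
  {"linear":[-82,-22.4,1],"angular":[0,0,73.6],"gripper":-1},
  {"linear":[-84.9,-26.8,1],"angular":[0,0,78.6],"gripper":-1},
  {"linear":[-84.9,-26.8,1],"angular":[0,0,78.6],"gripper":-1},
])

```text
time_s: 12.5
position: [0.6272, 0.087, 0.0369]
tool_rot: [[-0.2, 0.98, 0.0], [0.98, 0.2, 0.0], [-0.0, 0.0, -1.0]]
ft_force: [-0.8, 0.3, 0.0]
grip_width: -0.0001
```

```bash
python3 look.py 6; python3 plan.py left 57 20 38 20 15 10 7.5 5 2.5 0 -2.5
```

```text
12.6 [0.627  0.0873 0.037 ] [0.5161 0.3796 0.1678] [ -2.7696  41.359   75.3664  -0.0064  63.2371 -14.4745] -4.05151983746437e-05
20.0 [-0.4  0.1 -1. ] [0.  0.  0.2]
15.0 [-5.4  1.6 -1. ] [0.  0.  5.2]
10.0 [-10.6   2.7  -1. ] [ 0.   0.  10.2]
7.5 [-13.2   3.1  -1. ] [ 0.   0.  12.7]
5.0 [-15.8   3.3  -1. ] [ 0.   0.  15.2]
2.5 [-18.5   3.4  -1. ] [ 0.   0.  17.7]
0.0 [-21.1   3.5  -1. ] [ 0.   0.  20.2]
-2.5 [-23.7   3.4  -1. ] [ 0.   0.  22.7]
```

View pics/s6.png

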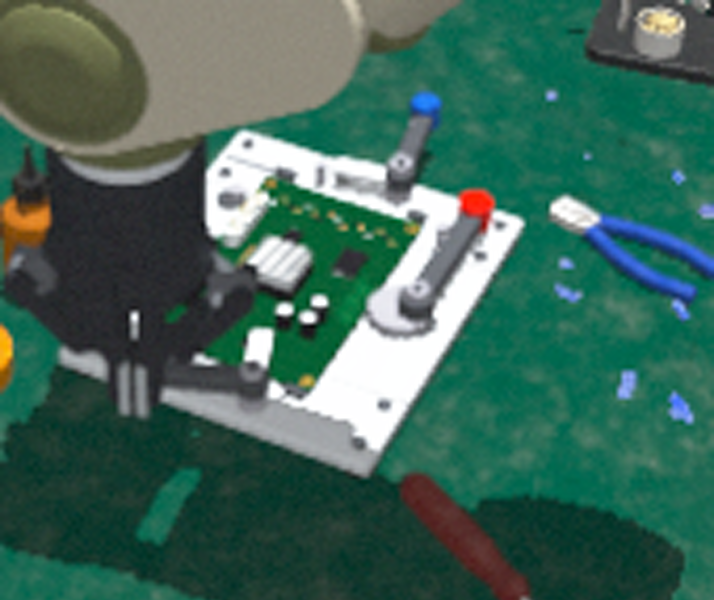

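Emit:
servo_tool([
  {"linear":[-5.4,1.6,-1],"angular":[0,0,5],"gripper":-1},
  {"linear":[-10.6,2.7,-1],"angular":[0,0,10],"gripper":-1},
  {"linear":[-13.2,3.1,-1],"angular":[0,0,12.7],"gripper":-1},
  {"linear":[-15.8,3.3,-1],"angular":[0,0,15],"gripper":-1},
  {"linear":[-18.5,3.4,-1],"angular":[0,0,17.7],"gripper":-1},
  {"linear":[-20,3.4,-1],"angular":[0,0,19],"gripper":-1},
  {"linear":[-20,3.4,-1],"angular":[0,0,19],"gripper":-1},
])

```text
time_s: 13.3
position: [0.6339, 0.0685, 0.0378]
tool_rot: [[0.128, 0.992, -0.0], [0.992, -0.128, 0.0], [0.0, -0.0, -1.0]]
ft_force: [-0.3, 2.0, -0.6]
grip_width: -0.0002
```

Emit:
servo_tool([
  {"linear":[-1,0,0],"angular":[0,0,0.5],"gripper":-1},
  {"linear":[-2,0,0],"angular":[0,0,1],"gripper":-1},
  {"linear":[-2,0,0],"angular":[0,0,1],"gripper":-1},
])

```text
time_s: 13.6
position: [0.6341, 0.0674, 0.0379]
tool_rot: [[0.146, 0.989, 0.001], [0.989, -0.146, 0.002], [0.002, 0.001, -1.0]]
ft_force: [2.6, 6.4, -1.8]
grip_width: 0.0
```

Emit:
servo_tool([
  {"linear":[-1,0,0],"angular":[0,0,0],"gripper":-1},
  {"linear":[-1.5,0,0],"angular":[0,0,0],"gripper":-1},
  {"linear":[-1.5,0,0],"angular":[0,0,0],"gripper":-1},
])

```text
time_s: 13.9
position: [0.634, 0.0671, 0.0379]
tool_rot: [[0.145, 0.989, 0.002], [0.989, -0.145, 0.004], [0.004, 0.001, -1.0]]
ft_force: [3.0, 12.5, -1.7]
grip_width: 0.0001
```

Emit:
servo_tool([
  {"linear":[10,0,0],"angular":[0,0,0],"gripper":-1},
  {"linear":[30,0,0],"angular":[0,0,0],"gripper":-1},
  {"linear":[30,0,-50],"angular":[0,0,0],"gripper":-1},
  {"linear":[30,0,-100],"angular":[0,0,0],"gripper":-1},
  {"linear":[30,0,-150],"angular":[0,0,0],"gripper":-1},
  {"linear":[30,0,-150],"angular":[0,0,0],"gripper":-1},
  {"linear":[30,0,-150],"angular":[0,0,0],"gripper":-1},
])

```text
time_s: 14.6
position: [0.6381, 0.0945, 0.1889]
tool_rot: [[0.146, 0.989, 0.002], [0.989, -0.146, -0.001], [-0.0, 0.003, -1.0]]
ft_force: [-0.8, -0.2, -0.9]
grip_width: 0.0
```

```bash
python3 plan.py right 57 34 185 -81; python3 look.py 7
```

```text
14.6 [0.6381 0.0945 0.1889] [-0.7735 -0.1881 -0.9419] [-2.0544 33.56   62.9744 -0.0379 83.3235  6.3568] 6.550285072710523e-06
-81.0 [-296.9  -81.5    3.8] [ 0.1 -0.1 81.1]
```

View pics/s7.png

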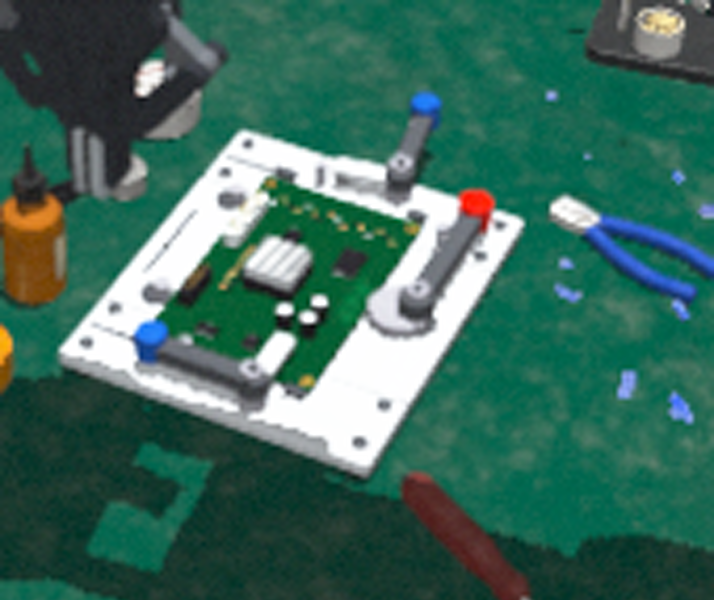

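Emit:
servo_tool([
  {"linear":[-297,-81.5,4],"angular":[0,0,81],"gripper":-1},
  {"linear":[-297,-81.5,4],"angular":[0,0,81],"gripper":-1},
  {"linear":[-297,-81.5,4],"angular":[0,0,81],"gripper":-1},
  {"linear":[-297,-81.5,4],"angular":[0,0,81],"gripper":-1},
  {"linear":[-297,-81.5,4],"angular":[0,0,81],"gripper":-1},
  {"linear":[-297,-81.5,4],"angular":[0,0,81],"gripper":-1},
  {"linear":[-297,-81.5,4],"angular":[0,0,81],"gripper":-1},
  {"linear":[-297,-81.5,4],"angular":[0,0,81],"gripper":-1},
  {"linear":[-297,-81.5,4],"angular":[0,0,81],"gripper":-1},
  {"linear":[-297,-81.5,4],"angular":[0,0,81],"gripper":-1},
  {"linear":[-297,-81.5,4],"angular":[0,0,81],"gripper":-1},
  {"linear":[-297,-81.5,4],"angular":[0,0,81],"gripper":-1},
  {"linear":[-297,-81.5,4],"angular":[0,0,81],"gripper":-1},
])

```text
time_s: 16.0
position: [0.5137, -0.1872, 0.1833]
tool_rot: [[1.0, 0.012, -0.001], [0.012, -1.0, 0.0], [-0.001, -0.001, -1.0]]
ft_force: [0.4, -0.6, 0.1]
grip_width: -0.0
```

```bash
python3 plan.py right 57 34 38 -81
```

```text
16.0 [ 0.5137 -0.1872  0.1833] [ 0.3808 -0.5668  0.062 ] [-32.4292  24.3656  80.5025  -0.0052  75.193   56.9082] -2.053399301322591e-05
-81.0 [  0.6   0.2 145.3] [-0.   0.1  0.2]
```

Emit:
servo_tool([
  {"linear":[0,0,50],"angular":[0,0,0],"gripper":-1},
  {"linear":[0,0,100],"angular":[0,0,0],"gripper":-1},
  {"linear":[0,0,130],"angular":[0,0,0],"gripper":-1},
  {"linear":[0,0,145],"angular":[0,0,0],"gripper":-1},
  {"linear":[0,0,145],"angular":[0,0,0],"gripper":-1},
  {"linear":[0,0,145],"angular":[0,0,0],"gripper":-1},
])

```text
time_s: 16.6
position: [0.5141, -0.1874, 0.0393]
tool_rot: [[1.0, 0.011, 0.0], [0.011, -1.0, -0.0], [0.0, 0.0, -1.0]]
ft_force: [-0.2, 0.7, -0.2]
grip_width: -0.0002
```

```bash
python3 plan.py right 57 20 38 -81 -75 -70 -65 -60 -55 -50 -45 -40 -35 -30 -25 -20 -15 -10 -5 0; python3 look.py 8
```

```text
16.6 [ 0.5141 -0.1874  0.0393] [-0.1534  0.7062 -0.1521] [-32.4285  34.7486  90.2702  -0.0035  54.9586  56.9566] -0.0001668062383503665
-81.0 [14.  -0.1  1.3] [ 0.  -0.   0.1]
-75.0 [20.1  1.7  1.3] [ 0.  -0.  -5.9]
-70.0 [25.3  2.7  1.3] [  0.   -0.  -10.9]
-65.0 [30.5  3.2  1.3] [  0.   -0.  -15.9]
-60.0 [35.8  3.3  1.3] [  0.   -0.  -20.9]
-55.0 [41.   2.9  1.3] [  0.   -0.  -25.9]
-50.0 [46.2  2.1  1.3] [  0.   -0.  -30.9]
-45.0 [51.3  0.8  1.3] [  0.   -0.  -35.9]
-40.0 [56.3 -0.9  1.3] [  0.   -0.  -40.9]
-35.0 [61.1 -3.   1.3] [  0.   -0.  -45.9]
-30.0 [65.7 -5.6  1.3] [  0.   -0.  -50.9]
-25.0 [70.1 -8.5  1.3] [  0.   -0.  -55.9]
-20.0 [ 74.2 -11.9   1.3] [  0.   -0.  -60.9]
-15.0 [ 78.  -15.5   1.3] [  0.   -0.  -65.9]
-10.0 [ 81.4 -19.5   1.3] [  0.   -0.  -70.9]
-5.0 [ 84.5 -23.8   1.3] [  0.   -0.  -75.9]
0.0 [ 87.2 -28.3   1.3] [  0.   -0.  -80.9]
```

View pics/s8.png

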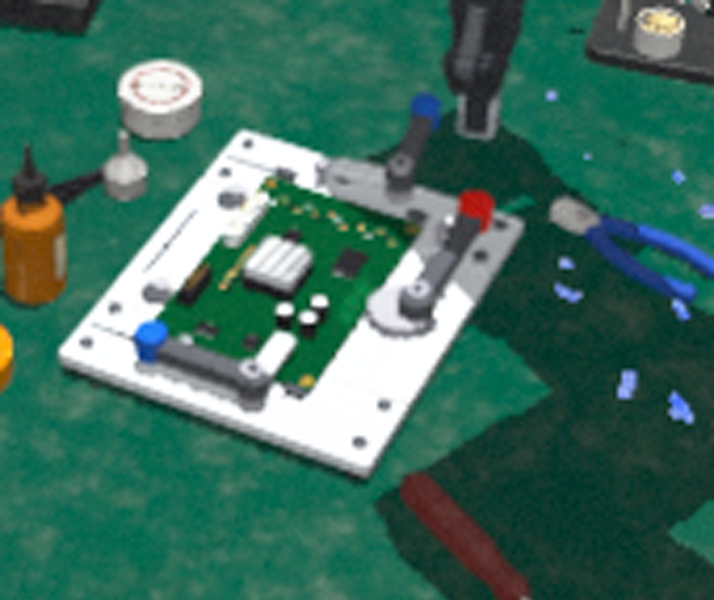

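Emit:
servo_tool([
  {"linear":[7,0,1],"angular":[0,0,0],"gripper":-1},
  {"linear":[14,0,1],"angular":[0,0,0],"gripper":-1},
  {"linear":[17,1,1],"angular":[0,0,-3],"gripper":-1},
  {"linear":[20.1,1.7,1],"angular":[0,0,-5.9],"gripper":-1},
  {"linear":[25.3,2.7,1],"angular":[0,0,-10.9],"gripper":-1},
  {"linear":[30.5,3.2,1],"angular":[0,0,-15.9],"gripper":-1},
  {"linear":[35.8,3.3,1],"angular":[0,0,-20.9],"gripper":-1},
  {"linear":[41,2.9,1],"angular":[0,0,-25.9],"gripper":-1},
  {"linear":[46.2,2.1,1],"angular":[0,0,-30.9],"gripper":-1},
  {"linear":[51.3,0.8,1],"angular":[0,0,-35.9],"gripper":-1},
  {"linear":[56.3,-0.9,1],"angular":[0,0,-40.9],"gripper":-1},
  {"linear":[61.1,-3,1],"angular":[0,0,-45.9],"gripper":-1},
  {"linear":[65.7,-5.6,1],"angular":[0,0,-50.9],"gripper":-1},
  {"linear":[70.1,-8.5,1],"angular":[0,0,-55.9],"gripper":-1},
  {"linear":[74.2,-11.9,1],"angular":[0,0,-60.9],"gripper":-1},
  {"linear":[74.2,-11.9,1],"angular":[0,0,-60.9],"gripper":-1},
])

```text
time_s: 18.3
position: [0.5886, -0.1743, 0.038]
tool_rot: [[0.476, 0.879, 0.0], [0.879, -0.476, -0.0], [-0.0, 0.0, -1.0]]
ft_force: [0.7, 0.6, -0.1]
grip_width: 0.0
```

```bash
python3 plan.py right 57 20 38 -20 -15 -10 -7.5 -5 -2.5 -1 0; python3 look.py 9
```

```text
18.3 [ 0.5886 -0.1743  0.038 ] [ 0.668   0.5668 -0.0845] [-27.5277  39.7817  78.814   -0.0055  61.3768   0.9063] 3.953442366058449e-05
-20.0 [-0.6 -0.2  0. ] [0.  0.  0.1]
-15.0 [4.4 1.4 0. ] [ 0.   0.  -4.9]
-10.0 [9.6 2.5 0. ] [ 0.   0.  -9.9]
-7.5 [12.2  2.8  0. ] [  0.    0.  -12.4]
-5.0 [14.8  3.1  0. ] [  0.    0.  -14.9]
-2.5 [17.4  3.2  0. ] [  0.    0.  -17.4]
-1.0 [19.   3.3  0. ] [  0.    0.  -18.9]
0.0 [20.1  3.3  0. ] [  0.    0.  -19.9]
```

View pics/s9.png

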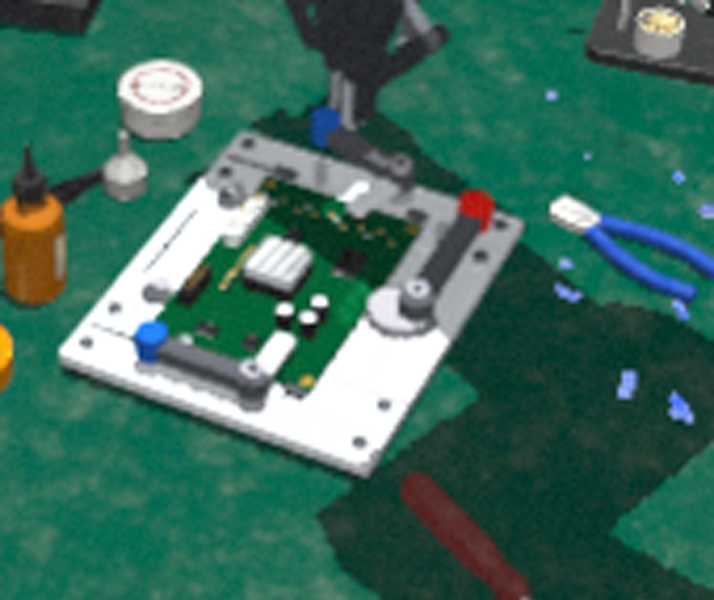

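Emit:
servo_tool([
  {"linear":[4.4,1.4,0],"angular":[0,0,-4.9],"gripper":-1},
  {"linear":[9.6,2.5,0],"angular":[0,0,-9.9],"gripper":-1},
  {"linear":[12.2,2.8,0],"angular":[0,0,-12.4],"gripper":-1},
  {"linear":[14.8,3.1,0],"angular":[0,0,-15],"gripper":-1},
  {"linear":[17.4,3.2,0],"angular":[0,0,-17.4],"gripper":-1},
  {"linear":[19,3.3,0],"angular":[0,0,-19],"gripper":-1},
  {"linear":[19,3.3,0],"angular":[0,0,-19],"gripper":-1},
])

```text
time_s: 19.1
position: [0.6002, -0.1598, 0.038]
tool_rot: [[0.166, 0.986, 0.001], [0.986, -0.166, -0.001], [-0.0, 0.001, -1.0]]
ft_force: [0.5, -2.4, -0.4]
grip_width: 0.0
```

Emit:
servo_tool([
  {"linear":[1,0,0],"angular":[0,0,-0.5],"gripper":-1},
  {"linear":[2,0,0],"angular":[0,0,-1],"gripper":-1},
  {"linear":[2,0,0],"angular":[0,0,-1],"gripper":-1},
])

```text
time_s: 19.4
position: [0.6004, -0.1576, 0.038]
tool_rot: [[0.148, 0.989, 0.001], [0.989, -0.148, -0.0], [-0.0, 0.001, -1.0]]
ft_force: [0.4, -1.2, 0.5]
grip_width: 0.0003
```

Still moving freely; push a bit more.

Emit:
servo_tool([
  {"linear":[1,0,0],"angular":[0,0,0],"gripper":-1},
  {"linear":[2,0,0],"angular":[0,0,0],"gripper":-1},
  {"linear":[2,0,0],"angular":[0,0,0],"gripper":-1},
])

```text
time_s: 19.7
position: [0.6005, -0.1571, 0.0381]
tool_rot: [[0.149, 0.989, 0.0], [0.989, -0.149, -0.003], [-0.003, 0.001, -1.0]]
ft_force: [0.6, -9.1, 0.3]
grip_width: 0.0004
```

At the stop. Retreat outward, up and clear.

Emit:
servo_tool([
  {"linear":[-10,0,0],"angular":[0,0,0],"gripper":-1},
  {"linear":[-30,0,0],"angular":[0,0,0],"gripper":-1},
  {"linear":[-30,0,-50],"angular":[0,0,0],"gripper":-1},
  {"linear":[-30,0,-100],"angular":[0,0,0],"gripper":-1},
  {"linear":[-30,-50,-150],"angular":[0,0,0],"gripper":-1},
  {"linear":[-30,-100,-150],"angular":[0,0,0],"gripper":-1},
  {"linear":[-50,-150,-150],"angular":[0,0,0],"gripper":-1},
  {"linear":[-70,-200,-150],"angular":[0,0,0],"gripper":-1},
  {"linear":[-90,-220,-150],"angular":[0,0,0],"gripper":-1},
  {"linear":[-90,-220,-150],"angular":[0,0,0],"gripper":-1},
  {"linear":[-90,-220,-150],"angular":[0,0,0],"gripper":-1},
])

```text
time_s: 20.8
position: [0.369, -0.2122, 0.188]
tool_rot: [[0.151, 0.989, 0.0], [0.989, -0.151, 0.001], [0.001, 0.0, -1.0]]
ft_force: [0.2, 0.7, 0.6]
grip_width: -0.0002
```

```bash
python3 look.py 10
```

```text
(no output)
```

View pics/s10.png

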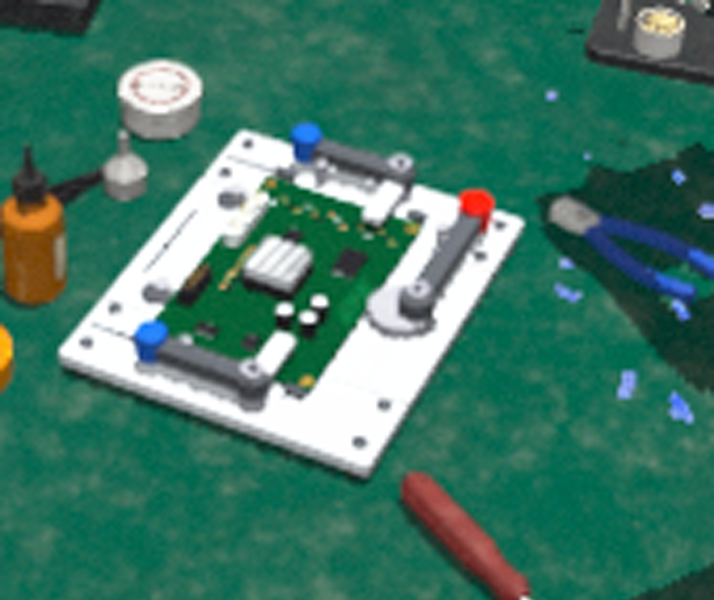

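View pics/t10.png

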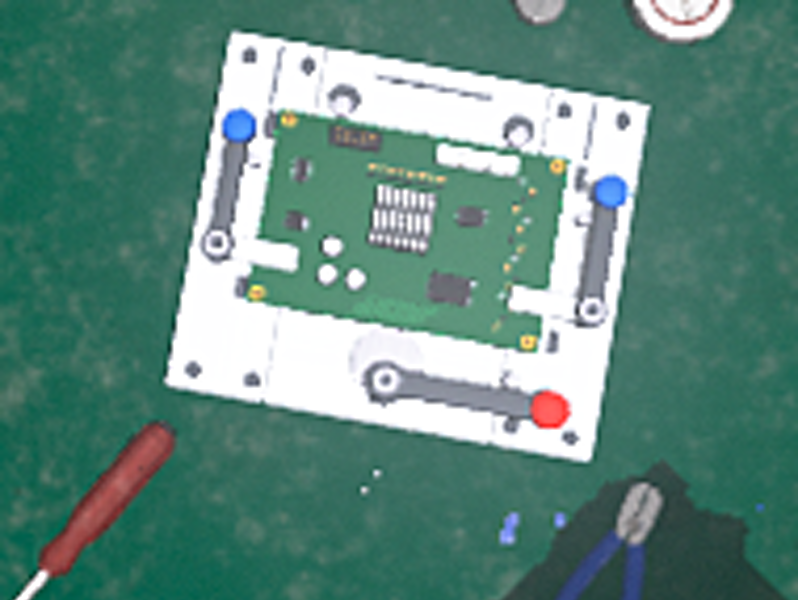

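```bash
python3 ang.py 386 380 549 409; python3 ang.py 217 243 239 126;  python3 ang.py 592 310 610 192; python3 -c "
from rig import env
s=env.observe();print(s['qvel'],s['ft_force'],env.close_job())"
```

```text
[-0.0766 -0.0003] [-0.0767 -0.0811] 0.08086190265116658 -90.04351467684268
[-0.0246  0.0936] [0.0344 0.0931] 0.059003554761004655 -0.49932532138184493
[-0.025  -0.0944] [ 0.0339 -0.0935] 0.058925635396839676 0.9274282384239623
the job is handed in; nothing more can be done
[-0.20721861 -0.13364349  0.15354452 -0.09603969 -0.04626908  0.01809928] [ 0.28311935 -0.1494996  -0.23143119] None
```

I pushed the cam lever round to its stop with the closed fingertips, then the left hold-down, then the right, and handed the job in at about 21 s. `close_job` gives no verdict.

- **Levers:** Measured in the last top picture, in the carrier's frame, the cam bar lies at −90.0° (closed is −90°). The left tail is at −0.5° and the right at +0.9° (closed is 0°). All three are within about 1° of closed, and each stopped moving under 9 to 13 N of push.
- **Board:** I measured its corners once, just after closing the cam. They came out about 1 to 1.5 mm further to −x and to +y than an exactly home board would show. That is within my reading error of about 2 mm, but close to the 1.5 mm limit along x, so home is likely but not proven to that tolerance. In the last picture the board looks unchanged, with both noses over its ends.
- **Bystanders:** The ones in view (screwdriver, cutters, bottle, nozzle, tin) look unmoved in the pictures. I judged this by eye only, and the tape and tweezers are only partly in view.
- **Robot:** It stands clear at TCP height 0.19 m, with near-zero force on the tool.

No check failed or disagreed.

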